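# Hold the glass reference cell in the coolant tester's light path

### The arm

A 7-joint arm with a two-finger parallel gripper is mounted at the origin on the work surface. World frame = base frame: x ahead of the robot, y to its left, z up, the work surface at z = 0. Lengths are in mm, angles in rad, forces in N, time in s.
With the tool pointing down it reaches from about 400 to 875 mm from the base axis. Payload 4.4 kg.
Tool frame: the origin (TCP) lies midway between the tips of the shut fingers; the grasp point (between the pads) lies 19 mm behind it; z points along the fingers, y is the direction in which the jaws open and shut (so a half turn about z gives the same grasp; the last joint's range is limited). The gripper opens to 85 mm and grips with 20 to 120 N. Pads are 22 mm wide; open, the fingers measure 114 mm over their backs; the gripper's body (76 mm by 85 mm) begins 54 mm behind the grasp point. The pads swing forward as they close: fully open they stand 13 mm farther back than shut.
Start: joints at [-1.308, 0.628, 0.038, 1.517, -0.027, 0.996, -0.02], TCP at [209.866, 615.202, 231.313] pointing down, gripper open.
Joint ranges: [-3.06, 3.06], [-0.37, 2.12], [-1.25, 1.32], [0.18, 2.47], [-1.1, 4.24], [0.23, 1.98], [-2.94, 2.94]. Speed limits (rad/s): [2.57, 2.57, 3.14, 3.14, 3.14, 3.14, 3.14].

### API

Orientations are given as [roll, pitch, yaw] about the fixed x, y, z axes, in that order (R = Rz(yaw) Ry(pitch) Rx(roll)).
In Python, from cell import ctrl, vision gives the robot as it stands.
- The arm moves only by the tool play_rows, never from a script. Its arguments are lists of equal length, an entry for each row: "slide": the shift along the tool's x, y, z in mm, a list of three; "turn": the turn about the tool's z in rad; "fingers": the opening, from 0 (shut) to 1 (fully open). A call has 1 to 5 rows; each row is the pose to reach, as a shift and turn from the pose measured when the call began, along the tool's axes at that moment; what a row does not reach only later rows make up. A row lasts 1/8 s, in which the tool goes at most 62.5 mm and 10.7 degrees, less where a joint would pass 70% of its speed; a pose out of reach is approached as far as the arm can. A call with a gripper value outside its range is refused whole. The fingers move at their own pace and stop on an object; the grip force is fixed at half the most. Time passes only in rows, so rows that repeat a pose let the fingers close. It gives the time, the measured TCP pose, the force and the opening at its end, in the units of the state.
- ctrl.read_state(): the state, without advancing time (a new reading comes with each control period).
- vision.get_image(name): name is "side" or "top" or "wrist"; returns (picture, depth): 480x640x3 uint8, blue, green, red; 480x640 float32, mm along the optical axis (not along the pixel's ray), 0 where there is no reading.
- vision.camera_params(name): a dict with "fx", "fy", "cx", "cy" (pixels), "position" and "rotation" of the camera in the world. Camera axes: x right, y up, looking along -z (the intrinsics and any distortion apply to the point x, -y, -z); pixel columns grow to the right and rows downward; lengths in mm; the calibration is good to about 2 mm. A picture is of the moment at which its call begins: read the wrist's pose just before it. camera_params takes no time and is no camera call; for the wrist camera it gives the pose at the moment of the call.
- ctrl.finish_job(): hands the job in, once; it reports no verdict.
The state is a dict: "clock": time; "qpos": joint angles; "qd": joint speeds; "tau": joint torques, N m; "eef_pos": TCP position; "tool_rot": TCP orientation; "force": force on the tool from outside, world axes, zero at the start; "torque": the same for the moment, N m; "width": finger opening in mm.
Only numpy, scipy, OpenCV 4.12 (cv2) and the standard library are available. Lean on these libraries where they do the work, as an engineer would, in place of code of your own. Each camera call takes 0.05 s, during which the arm holds its last target.

### The job

Lift the lid of the grey instrument case right open until it rests back on its stop, and leave it open. Then take out the glass cell, gripping it only by its two broad frosted sides and never putting a finger on the clear end windows, and hold it upright and square in the air in the middle of the gap between the two heads of the coolant tester, so that the light beam passes lengthwise through the centres of both clear windows. Finish while still holding it there, still and touching nothing but the gripper; leave the metal blank and the other things on the bench alone.

Things in the scene. Friction and masses are not known exactly. Their poses are not given: they have to be found in the camera images.
- case: grey steel case fixed to the bench, 130 x 220 x 76 mm (x, y, height), walls 4 mm. Origin: centre of its underside; x points from handle to hinge side, z up. A black insert inside, top 24 mm above the bench, has two pockets 14 mm deep at x = 0, y = +37 and -37 mm; the cell stands in one, the metal blank in the other, either way round, long sides along the case's x.
- lid (a joint): hinge of the case's lid, rad: 0 shut (at the start), 1.85 open on its stop, past upright. Axis: the case's y, along the rim on its +x side. The lid is a 130 x 220 x 8 mm plate of 0.25 kg on a free hinge: let go before upright (1.57) it falls shut, past upright it falls open and stays. Open, its handle reaches 250 mm above the bench.
- lid_handle (a point): middle of the lid's handle: a round steel bar, 10 mm diameter, along the case's y, 120 mm between its two arms, 45 mm out from the lid's front edge in the lid's plane; 80 mm above the bench when shut, 175 mm from the hinge axis. Only air below it; 40 mm free gap to the lid. It may turn in the grip as the lid swings.
- lid_hinge (a point): middle of the lid's hinge axis, 76 mm above the bench; turns with the lid; its y axis is the hinge axis and the lid (and handle) lies along its -x; a positive turn about its y opens the lid.
- cell: empty open-topped glass cell, 34 (x) x 20 (y) x 60 mm tall, about 50 g. Its two broad sides (facing its +y and -y, 20 mm apart) are frosted white, the only faces to grip; its two narrow ends (facing +x, -x) are clear windows. Origin: centre of its underside, z up. It starts standing in a pocket of the case, 46 mm of it above the insert.
- cell_mid (a point): middle of the glass cell, on the line through the centres of both clear windows, 30 mm above its underside.
- blank: metal blank, a solid aluminium block 34 x 20 x 42 mm, standing in the other pocket of the case. Origin: centre of its underside. Not to be disturbed.
- tester: white coolant tester fixed to the bench: base plate 100 x 230 mm (x, y), 16 mm thick; at its two y ends box-shaped heads 64 x 56 mm, tops 110 mm above the bench, one with a knob 12 mm high on top. Lens barrels of 30 mm diameter face each other, their faces 88 mm apart. Origin: centre of its underside; y runs along the beam, z up.
- beam (a point): middle of the tester's light path, halfway between the two lens barrels, 80 mm above the bench and 64 mm above the base plate; its y axis runs along the beam.
- oil: bystander: closed plastic oil bottle, 56 mm diameter, 140 mm tall, standing. Origin: centre of its underside.
- shaft: bystander: turned steel shaft standing on end, three steps, 44 mm diameter at the foot, 85 mm tall. Origin: centre of its underside.
- key: bystander: T-shaped steel chuck key lying on the bench, about 150 mm long, cross bar 120 mm, 18 mm high. Origin: under the middle of its square stem.

How it is judged:
By the outcome, as a careful person would: the job done as asked, in the order asked, and still so for the second after the job is handed in, while the arm keeps its last pose, push and grip.
It also fails if it takes over 61 s, if anything falls off the work surface, if the arm or the gripper's body presses on something with over 40 N, if the wrist force passes 120 N, or if a joint passes its speed limit or range.

## Working session

There is one attempt and no reset: what is moved stays moved. The work goes in short steps, Python scripts to look and compute and a tool call to move; the robot and the scene stay as the last step left them, time stands still between calls to the robot, and variables do not carry over. Pictures are saved under pics/ and viewed, and the job is handed in when it is done.

Besides the shell and the picture viewer there is one more tool, called after "Emit:" as name([rows], argument=value, ...), one row to a line, values as JSON. play_rows: Moves the arm, as the interface text tells. Its arguments: {"type":"object","properties":{"slide":{"type":"array"},"turn":{"type":"array"},"fingers":{"type":"array"}},"required":["slide","turn","fingers"]}

```bash
ls; mkdir -p pics; python3 - <<'E'
from cell import ctrl, vision
import cv2
print(ctrl.read_state())
for n in ("top","side","wrist"):
    im,d=vision.get_image(n); cv2.imwrite(f"pics/{n}0.png",im)
    import numpy as np; np.save(f"pics/{n}0.npy",d); print(n,vision.camera_params(n))
E
```

```text
pics
{'clock': 0.0, 'qpos': array([-1.30778616,  0.62933725,  0.03842268,  1.5183865 , -0.02701502,
        0.99630978, -0.020001  ]), 'qd': array([ 0.00120688, -0.00213831,  0.0004314 , -0.00157277,  0.00052501,
       -0.00039319, -0.00042858]), 'tau': array([ 9.65188428e-05, -5.63395071e+01,  1.22613665e+00, -1.93440932e+01,
        1.10665176e-02,  1.03984843e-02, -7.94905048e-06]), 'eef_pos': array([209.64802374, 614.58707416, 230.38858199]), 'tool_rot': array([-3.13966895e+00,  1.52759958e-06,  2.81278849e+00]), 'force': array([ 0.17366348, -0.04835951,  0.10498177]), 'torque': array([-0.04411349,  0.00986571,  0.01930304]), 'width': 85.16636826364726}
top {'fx': 445.10592904400926, 'fy': 445.10592904400926, 'cx': 322.1693947588352, 'cy': 229.65495639774693, 'position': array([ 554.69179941,  -30.34840195, 1396.08095336]), 'rotation': array([ 0.0466425 ,  0.00874347, -1.55499333])}
side {'fx': 543.8484453062749, 'fy': 543.8484453062749, 'cx': 317.34529820013495, 'cy': 240.7081520565872, 'position': array([  453.15734417, -1106.0278205 ,   761.64598093]), 'rotation': array([ 1.00082093, -0.00838926, -0.13688924])}
wrist {'fx': 375.0671245144828, 'fy': 375.0671245144828, 'cx': 323.00257894253184, 'cy': 240.38890344323337, 'position': array([132.89962523, 642.47371589, 373.49631719]), 'rotation': array([-0.32595944,  0.00249655,  1.24351274])}
```

View pics/top0.png

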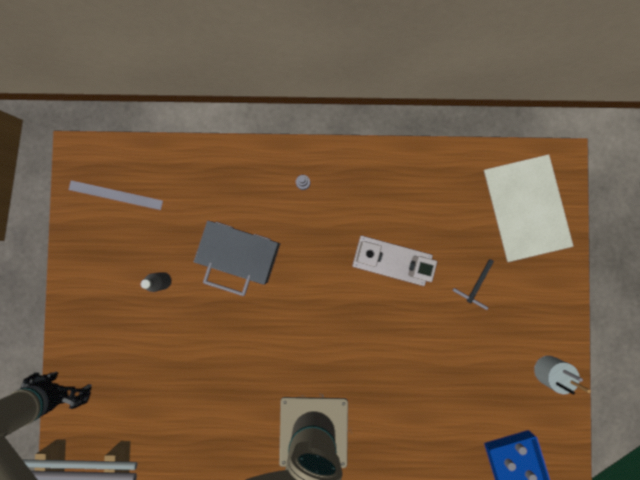

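View pics/side0.png

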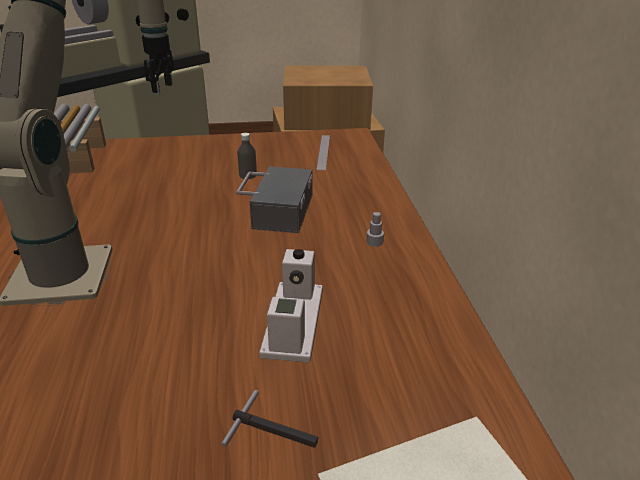

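View pics/wrist0.png

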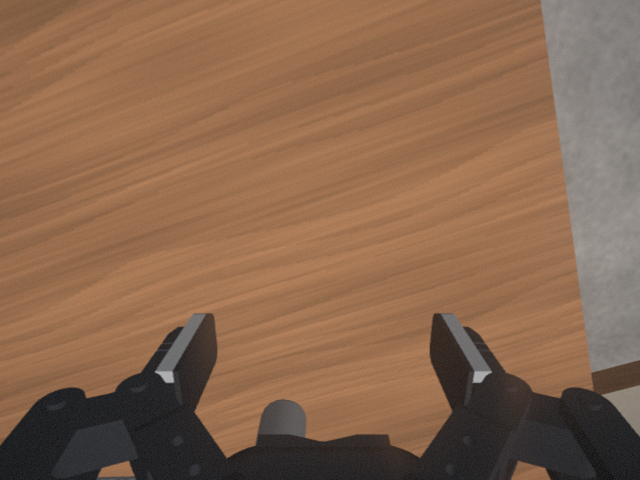

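```bash
cat > h.py <<'E'
import numpy as np, cv2
from scipy.spatial.transform import Rotation as R
from cell import ctrl, vision
def Rm(p): return R.from_euler('xyz',p['rotation']).as_matrix()
def ray(p,u,v):
    return Rm(p)@np.array([(u-p['cx'])/p['fx'],-(v-p['cy'])/p['fy'],-1.])
def atz(p,u,v,z):
    r=ray(p,u,v); t=(z-p['position'][2])/r[2]; return p['position']+t*r
def atd(p,u,v,d): return p['position']+d*ray(p,u,v)
def proj(p,X):
    c=Rm(p).T@(np.asarray(X,float)-p['position']); return p['cx']-p['fx']*c[0]/c[2], p['cy']+p['fy']*c[1]/c[2]
def crop(im,x0,y0,w,h,k,name): cv2.imwrite(name,cv2.resize(im[y0:y0+h,x0:x0+w],None,fx=k,fy=k,interpolation=cv2.INTER_CUBIC))
E
python3 - <<'E'
from h import *
im=cv2.imread('pics/top0.png'); crop(im,185,210,100,95,6,'pics/tc.png'); crop(im,340,225,110,70,7,'pics/tt.png')
print([k for k in vision.camera_params('top')])
E
```

```text
['fx', 'fy', 'cx', 'cy', 'position', 'rotation']
```

View pics/tc.png

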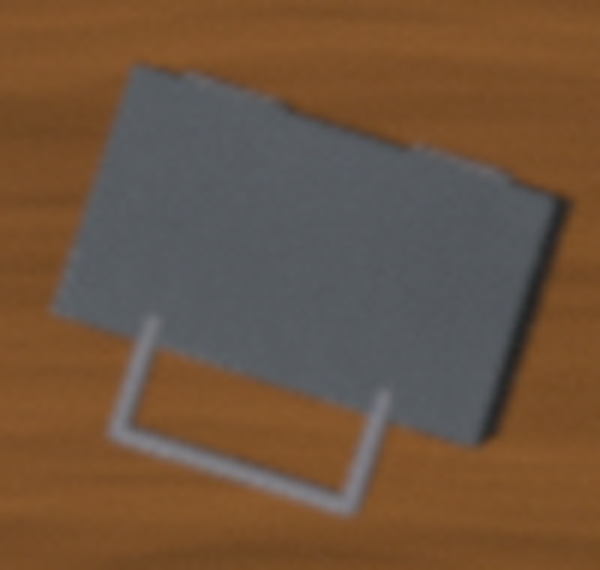

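View pics/tt.png

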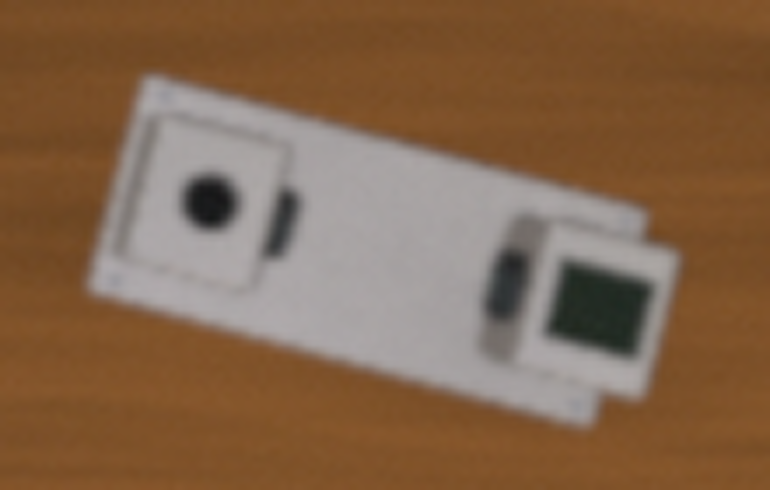

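```bash
python3 - <<'E'
from h import *
p=vision.camera_params('top')
c=lambda x,y,x0,y0,k:(x0+(x+.5)/k-.5,y0+(y+.5)/k-.5)
P=[atz(p,*c(x,y,185,210,6),84) for x,y in [(137,65),(555,197),(478,443),(52,312)]]
P=np.array(P);print(P.round(1)); print('lid centre',P.mean(0)); 
a=P[1]-P[0];b=P[2]-P[3];m=a+b;print('case yaw (y axis from P1->P0 is +y)',np.linalg.norm(a),np.linalg.norm(b),np.linalg.norm(P[0]-P[3]),np.linalg.norm(P[1]-P[2]))
ym=-m; print(np.degrees(np.arctan2(-ym[0],ym[1])))
h=[atz(p,*c(x,y,185,210,6),80) for x,y in [(118,432),(350,507)]]
h=np.array(h);print('handle',h.round(1),h.mean(0)); d=h[0]-h[1];print(np.linalg.norm(d),np.degrees(np.arctan2(-d[0],d[1])))
T=np.array([atz(p,*c(x,y,340,225,7),16) for x,y in [(145,75),(650,210),(592,427),(90,290)]])
print('tester',T.round(1))
a=T[0]-T[1];print(np.linalg.norm(a),np.degrees(np.arctan2(-a[0],a[1])))
b=T[3]-T[2];print(np.linalg.norm(b),np.degrees(np.arctan2(-b[0],b[1])),np.linalg.norm(T[0]-T[3]));print(T.mean(0))
# head tops
H=np.array([atz(p,*c(x,y,340,225,7),110) for x,y in [(160,112),(292,147),(245,292),(118,258)]]);print(H.mean(0))
H2=np.array([atz(p,*c(x,y,340,225,7),110) for x,y in [(552,218),(682,255),(645,402),(515,362)]]);print(H2.mean(0),(H.mean(0)+H2.mean(0))/2)
a=H.mean(0)-H2.mean(0);print(np.linalg.norm(a),np.degrees(np.arctan2(-a[0],a[1])))
E
```

```text
[[637.9 322.2  84. ]
 [576.  114.5  84. ]
 [455.  149.7  84. ]
 [515.7 360.7  84. ]]
lid centre [546.15092163 236.79403574  84.        ]
case yaw (y axis from P1->P0 is +y) 216.780145902552 219.5165106549422 128.15122675758388 126.02386294835547
-16.30690804446496
handle [[457.2 327.6  80. ]
 [422.4 212.5  80. ]] [439.8123361  270.06771827  80.        ]
120.28464816819503 -16.799723324166592
tester [[ 603.3 -135.7   16. ]
 [ 547.1 -359.1   16. ]
 [ 451.4 -334.    16. ]
 [ 507.9 -112.5   16. ]]
230.3385637536241 -14.109749025802179
228.58234773850597 -14.32419439219287 98.10633122509698
[ 527.41462107 -235.33497417   16.        ]
[ 547.9325012  -153.30525939  110.        ]
[ 506.61946609 -315.75239649  110.        ] [ 527.27598364 -234.52882794  110.        ]
167.61813512290408 -14.268791006074311
```

```bash
cat >> h.py <<'E'
def go(x,y,z,yawdeg,st=None):
    s=st or ctrl.read_state(); M=R.from_euler('xyz',s['tool_rot']).as_matrix()
    d=M.T@(np.array([x,y,z])-s['eef_pos']); yaw=np.arctan2(M[1,0],M[0,0])
    t=-(np.radians(yawdeg)-yaw); t=(t+np.pi)%(2*np.pi)-np.pi
    print('clock',round(float(s['clock']),2),'slide',d.round(1),'turn',round(float(t),3),'| pos',s['eef_pos'].round(1),'yaw',round(float(np.degrees(yaw)),1),'F',s['force'].round(1),'w',round(float(s['width']),1),'q',s['qpos'].round(2))
E
python3 -c "
from h import *
go(440,270,160,73.4)"
```

```text
clock 0.15 slide [-329.3 -251.8   71. ] turn 1.532 | pos [209.7 614.8 230.6] yaw 161.2 F [ 0.2  0.4 -0. ] w 85.6 q [-1.31  0.63  0.04  1.52 -0.03  1.   -0.02]
```

Emit:
play_rows([
  [-60, -46, 0],
  [-120, -92, 0],
  [-180, -138, 0],
  [-240, -184, 0],
  [-300, -230, 0],
], turn=[0.18, 0.36, 0.54, 0.72, 0.9], fingers=[1, 1, 1, 1, 1])

```text
clock: 0.78
eef_pos: [383.7, 353.2, 230.9]
tool_rot: [-3.141, 0.001, 1.907]
force: [1.2, 0.3, 0.9]
width: 85.2
```

```bash
python3 -c "
from h import *
go(440,270,170,73.4)"
```

```text
clock 0.78 slide [-97.1  25.7  61. ] turn 0.626 | pos [383.7 353.2 230.9] yaw 109.3 F [1.2 0.3 0.9] w 85.2 q [-1.    0.46  0.3   1.88 -0.18  0.83 -0.28]
```

Emit:
play_rows([
  [-50, 13, 30],
  [-97, 26, 61],
  [-97, 26, 61],
  [-97, 26, 61],
  [-97, 26, 61],
], turn=[0.18, 0.36, 0.54, 0.626, 0.626], fingers=[0.7, 0.5, 0.45, 0.45, 0.45])

```text
clock: 1.4
eef_pos: [440.1, 270.1, 169.7]
tool_rot: [-3.141, 0.002, 1.282]
force: [0.8, -0.8, 0.8]
width: 38.4
```

```bash
python3 -c "
from h import *
go(440,270,61,73.4)
p=vision.camera_params('wrist');im,d=vision.get_image('wrist');cv2.imwrite('pics/w1.png',im);np.save('pics/w1.npy',d)
import json;print(p)
print(proj(p,(440,270,80)))"
```

```text
clock 1.4 slide [ 1.000e-01 -0.000e+00  1.087e+02] turn 0.001 | pos [440.1 270.1 169.7] yaw 73.5 F [ 0.8 -0.8  0.8] w 38.4 q [-0.9   0.56  0.44  1.96 -0.36  0.7  -0.53]
{'fx': 375.0671245144828, 'fy': 375.0671245144828, 'cx': 323.00257894253184, 'cy': 240.38890344323337, 'position': array([464.7793911 , 350.24047467, 312.47943278]), 'rotation': array([-3.28694283e-01,  3.84439601e-06, -2.87250774e-01])}
(np.float64(321.43983649141234), np.float64(247.1142828494571))
```

View pics/w1.png

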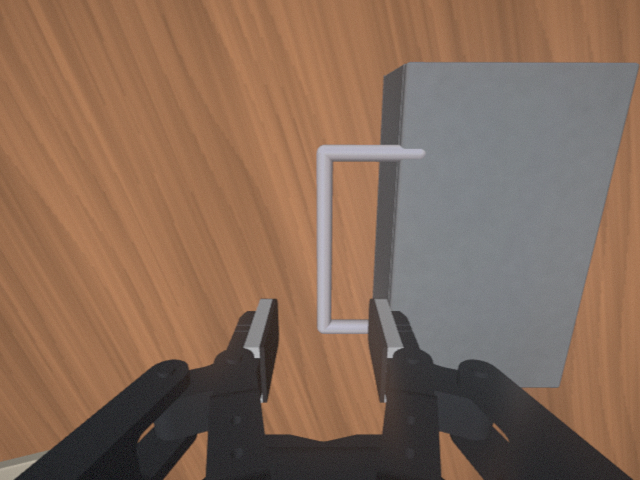

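```bash
python3 -c "
from h import *
p=vision.camera_params('wrist')
a=atz(p,323.5,152,80);b=atz(p,324.5,326,80);print(a,b,(a+b)/2,np.linalg.norm(a-b),np.degrees(np.arctan2((a-b)[0],-(a-b)[1])), np.degrees(np.arctan2((b-a)[1],(b-a)[0])))
for q in [(407,63),(636,64),(560,387),(392,387)]: print(atz(p,*q,84))
go(442,273,61,73.4)"
```

```text
[458.55239253 328.61873617  80.        ] [425.15581893 212.41996669  80.        ] [441.85410573 270.51935143  80.        ] 120.90279218255179 163.96487199908228 -106.03512800091774
[516.6912215  362.23524553  84.        ]
[638.52555204 325.85989852  84.        ]
[579.09263203 115.57740166  84.        ]
[459.35307059 150.81355099  84.        ]
clock 1.45 slide [  3.3   1.1 108.8] turn 0.002 | pos [440.1 270.3 169.9] yaw 73.5 F [-0.7  0.4 -0.3] w 38.4 q [-0.9   0.56  0.44  1.96 -0.36  0.7  -0.53]
```

Emit:
play_rows([
  [0, 1.5, 40],
  [0, 1.5, 80],
  [0, 1.5, 108],
  [0, 1.5, 108],
  [0, 1.5, 108],
], turn=[0, 0, 0, 0, 0], fingers=[0.4, 0.4, 0.4, 0.4, 0.4])

```text
clock: 2.08
eef_pos: [442.1, 270.0, 62.8]
tool_rot: [3.141, 0.0, 1.284]
force: [-0.0, 0.1, 0.7]
width: 34.3
```

Emit:
play_rows([
  [0, 0, 0],
  [0, 0, 0],
  [0, 0, 0],
  [0, 0, 0],
  [0, 0, 0],
], turn=[0, 0, 0, 0, 0], fingers=[0.2, 0.0, 0.0, 0.0, 0.0])

```text
clock: 2.7
eef_pos: [441.1, 271.1, 64.2]
tool_rot: [-3.141, -0.001, 1.285]
force: [-3.8, 2.0, 7.2]
width: 7.9
```

```bash
python3 -c "
from h import *
go(442,273,61,73.4)"
```

```text
clock 2.7 slide [2.  0.3 3.2] turn 0.004 | pos [441.1 271.1  64.2] yaw 73.6 F [-3.8  2.   7.2] w 7.9 q [-0.8   0.73  0.3   2.03 -0.47  0.46 -0.43]
```

```bash
python3 -c "
from h import *
im,d=vision.get_image('wrist');cv2.imwrite('pics/w2.png',im)
go(442,273,61,73.4)"
```

```text
clock 2.75 slide [2.  0.3 3.2] turn 0.004 | pos [441.1 271.1  64.2] yaw 73.6 F [-3.3  0.7  7.5] w 7.5 q [-0.8   0.73  0.3   2.03 -0.47  0.46 -0.43]
```

View pics/w2.png

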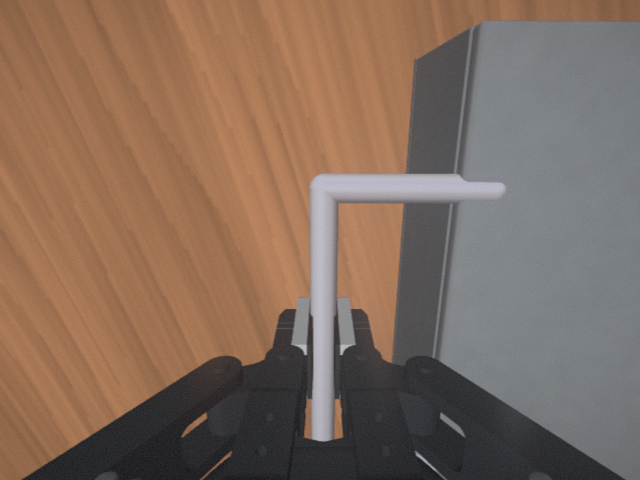

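```bash
python3 -c "
import numpy as np
f=.023;r=175
for t in np.arange(0,1.9,.05): print(round(t,2),round(r*(np.cos(f)-np.cos(t+f)),1),-round(r*(np.sin(t+f)-np.sin(f)),1))"
```

```text
0.0 0.0 -0.0
0.05 0.4 -8.7
0.1 1.3 -17.4
0.15 2.6 -26.1
0.2 4.3 -34.7
0.25 6.4 -43.2
0.3 9.0 -51.5
0.35 12.0 -59.7
0.4 15.4 -67.8
0.45 19.2 -75.7
0.5 23.3 -83.4
0.55 27.9 -90.9
0.6 32.8 -98.1
0.65 38.1 -105.1
0.7 43.7 -111.8
0.75 49.7 -118.2
0.8 55.9 -124.3
0.85 62.5 -130.1
0.9 69.4 -135.5
0.95 76.5 -140.6
1.0 83.8 -145.4
1.05 91.4 -149.7
1.1 99.2 -153.7
1.15 107.2 -157.3
1.2 115.3 -160.5
1.25 123.6 -163.3
1.3 132.0 -165.6
1.35 140.6 -167.6
1.4 149.2 -169.1
1.45 157.9 -170.1
1.5 166.6 -170.8
1.55 175.3 -171.0
1.6 184.1 -170.7
1.65 192.8 -170.1
1.7 201.5 -169.0
1.75 210.1 -167.4
1.8 218.6 -165.4
1.85 227.0 -163.0
```

Emit:
play_rows([
  [0, 0.4, -8.7],
  [0, 1.3, -17.4],
  [0, 2.6, -26.1],
  [0, 4.3, -34.7],
  [0, 6.4, -43.2],
], turn=[0, 0, 0, 0, 0], fingers=[0, 0, 0, 0, 0])

```text
clock: 3.38
eef_pos: [447.1, 269.4, 107.9]
tool_rot: [-3.14, -0.001, 1.285]
force: [-0.6, 1.2, -1.2]
width: 7.8
```

```bash
python3 -c "
from h import *
go(441.1+.959*6.4,271.1-.282*6.4,64.2+43.2,73.6)
im,d=vision.get_image('wrist');cv2.imwrite('pics/w3.png',im)"
```

```text
clock 3.38 slide [-0.   0.2  0.5] turn 0.0 | pos [447.1 269.4 107.9] yaw 73.6 F [-0.6  1.2 -1.2] w 7.8 q [-0.83  0.66  0.36  1.99 -0.43  0.56 -0.46]
```

View pics/w3.png

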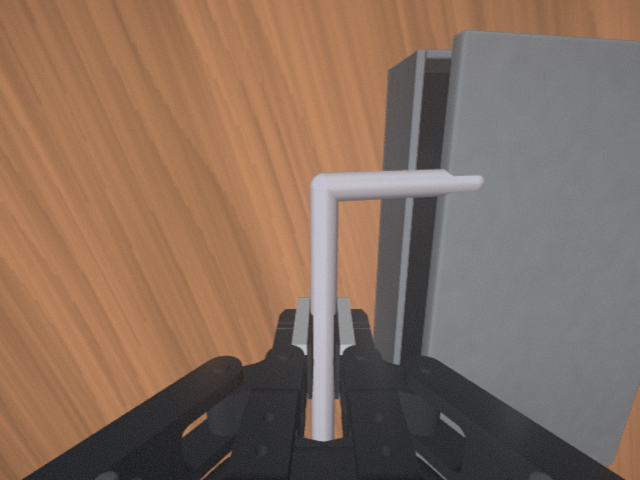

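Emit:
play_rows([
  [0, 5.6, -16],
  [0, 12.8, -32],
  [0, 21.5, -47.2],
  [0, 31.7, -61.4],
  [0, 43.3, -74.5],
], turn=[0, 0, 0, 0, 0], fingers=[0, 0, 0, 0, 0])

```text
clock: 4.05
eef_pos: [486.6, 257.5, 183.5]
tool_rot: [-3.135, -0.001, 1.285]
force: [-4.7, 1.3, 1.9]
width: 7.6
```

```bash
python3 -c "
from h import *
go(441.1+.959*49.7,271.1-.282*49.7,64.2+118.2,73.6)"
```

```text
clock 4.05 slide [0.2 2.2 1.1] turn 0.001 | pos [486.6 257.5 183.5] yaw 73.7 F [-4.7  1.3  1.9] w 7.6 q [-0.82  0.59  0.44  1.85 -0.35  0.78 -0.48]
```

Emit:
play_rows([
  [0, 14.5, -11],
  [0, 28.5, -21.5],
  [0, 43.5, -30.5],
  [0, 59, -38],
  [0, 75.5, -44],
], turn=[0, 0, 0, 0, 0], fingers=[0, 0, 0, 0, 0])

```text
clock: 4.68
eef_pos: [558.1, 236.1, 229.9]
tool_rot: [-3.133, -0.002, 1.286]
force: [-7.9, -0.9, 13.9]
width: 7.2
```

```bash
python3 -c "
from h import *
go(441.1+.959*123.6,271.1-.282*123.6,64.2+163.3,73.6)"
```

```text
clock 4.67 slide [0.5 1.4 2.4] turn 0.001 | pos [558.1 236.1 229.9] yaw 73.7 F [-7.9 -0.9 13.9] w 7.2 q [-0.72  0.61  0.46  1.65 -0.32  0.97 -0.43]
```

Emit:
play_rows([
  [0, 17.5, -4],
  [0, 35, -6.5],
  [0, 52.5, -7.2],
  [0, 70, -6.3],
  [0, 87, -3.5],
], turn=[0, 0, 0, 0, 0], fingers=[0, 0, 0, 0, 0])

```text
clock: 5.3
eef_pos: [643.0, 210.7, 234.3]
tool_rot: [-3.135, -0.002, 1.285]
force: [-2.2, 0.0, 5.8]
width: 7.5
```

```bash
python3 -c "
from h import *
go(441.1+.959*210.1,271.1-.282*210.1,64.2+167.4,73.6)
im,d=vision.get_image('side');cv2.imwrite('pics/s1.png',im)"
```

```text
clock 5.3 slide [ 1.  -0.7  2.7] turn 0.0 | pos [643.  210.7 234.3] yaw 73.6 F [-2.2  0.   5.8] w 7.5 q [-0.6   0.71  0.45  1.43 -0.33  1.08 -0.37]
```

View pics/s1.png

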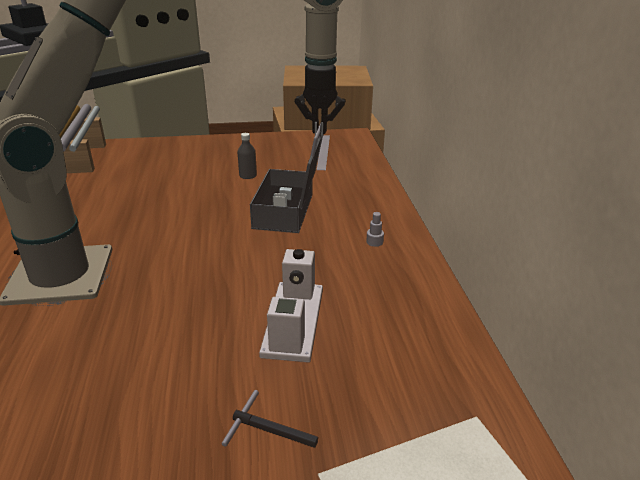

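Emit:
play_rows([
  [0, 5, 1],
  [0, 10, 2.2],
  [0, 13, 3.2],
  [0, 13, 3.2],
], turn=[0, 0, 0, 0], fingers=[0, 0, 0, 0])

```text
clock: 5.85
eef_pos: [657.2, 206.4, 230.0]
tool_rot: [-3.137, -0.002, 1.284]
force: [-1.3, 0.7, -0.1]
width: 7.5
```

Emit:
play_rows([
  [0, 0, 0],
  [0, 0, 0],
  [0, 0, 0],
  [0, 0, 0],
  [0, 0, -20],
], turn=[0, 0, 0, 0, 0], fingers=[0.15, 0.35, 0.5, 0.5, 0.5])

```text
clock: 6.48
eef_pos: [656.2, 206.3, 248.6]
tool_rot: [-3.133, -0.0, 1.284]
force: [-0.3, 0.6, -0.5]
width: 42.5
```

```bash
python3 -c "
from h import *
go(546,238,300,163.5)"
```

```text
clock 6.47 slide [  -0.7 -115.1  -50.5] turn -1.57 | pos [656.2 206.3 248.6] yaw 73.6 F [-0.3  0.6 -0.5] w 42.5 q [-0.58  0.71  0.45  1.38 -0.33  1.13 -0.37]
```

Emit:
play_rows([
  [0, 0, -30],
  [0, 0, -52],
  [0, -40, -52],
  [0, -80, -52],
  [0, -115, -52],
], turn=[0, 0, -0.18, -0.36, -0.54], fingers=[0.5, 0.5, 0.5, 0.5, 0.5])

```text
clock: 7.1
eef_pos: [544.9, 239.2, 301.6]
tool_rot: [-3.135, -0.005, 1.83]
force: [0.8, -1.0, -0.6]
width: 42.3
```

```bash
python3 -c "
from h import *
im,d=vision.get_image('side');cv2.imwrite('pics/s2.png',im);crop(im,200,100,220,160,3,'pics/s2c.png')
go(546,238,230,163.5)
print(ctrl.read_state()['tool_rot'])"
```

```text
clock 7.15 slide [-5.6  5.5 71.7] turn -1.014 | pos [540.1 241.6 301.8] yaw 105.4 F [-5.5  1.7 -0.4] w 42.6 q [-0.67  0.5   0.34  1.59 -0.19  1.1  -0.02]
[-3.13047425 -0.0081624   1.83939926]
```

View pics/s2c.png

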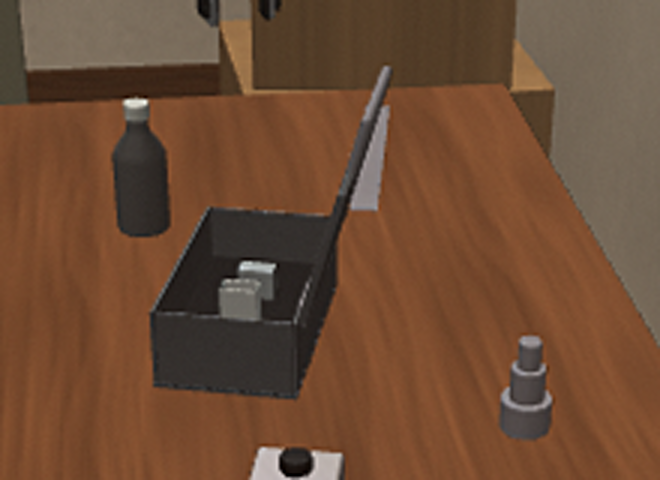

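Emit:
play_rows([
  [0, 0, 0],
  [0, 0, 0],
  [0, 0, 0],
  [-5, 5, 0],
  [-5, 5, 0],
], turn=[-0.18, -0.36, -0.54, -0.72, -0.9], fingers=[0.5, 0.5, 0.5, 0.5, 0.5])

```text
clock: 7.78
eef_pos: [547.0, 237.4, 301.8]
tool_rot: [-3.141, -0.013, 2.744]
force: [0.7, 0.2, 0.2]
width: 43.0
```

Emit:
play_rows([
  [0, 0, 0],
  [0, 0, 0],
], turn=[-0.11, -0.11], fingers=[0.5, 0.5])

```text
clock: 8.02
eef_pos: [547.2, 237.0, 301.8]
tool_rot: [3.141, -0.013, 2.851]
force: [-0.2, -0.6, -1.3]
width: 42.8
```

```bash
python3 -c "
from h import *
go(546,238,230,163.5)
s=ctrl.read_state();p=vision.camera_params('wrist');print(s['tool_rot'],p)
im,d=vision.get_image('wrist');cv2.imwrite('pics/w4.png',im);np.save('pics/w4.npy',d)
im,d=vision.get_image('top');cv2.imwrite('pics/t4.png',im);crop(im,185,200,110,100,6,'pics/t4c.png')
import pickle;pickle.dump(p,open('p4','wb'))"
```

```text
clock 8.03 slide [ 0.5  0.5 71.8] turn -0.002 | pos [547.2 237.  301.8] yaw 163.4 F [-0.2 -0.6 -1.3] w 42.8 q [-0.5   0.49  0.07  1.57 -0.05  1.09  0.87]
[ 3.14053016 -0.01295708  2.85141042] {'fx': 375.0671245144828, 'fy': 375.0671245144828, 'cx': 323.00257894253184, 'cy': 240.38890344323337, 'position': array([471.14087589, 260.84145661, 445.77584281]), 'rotation': array([-3.12976444e-01, -4.38367036e-05,  1.28208940e+00])}
```

View pics/w4.png

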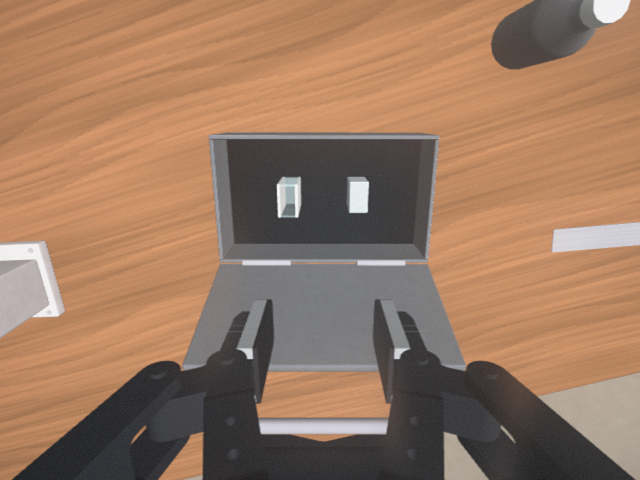

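View pics/t4c.png

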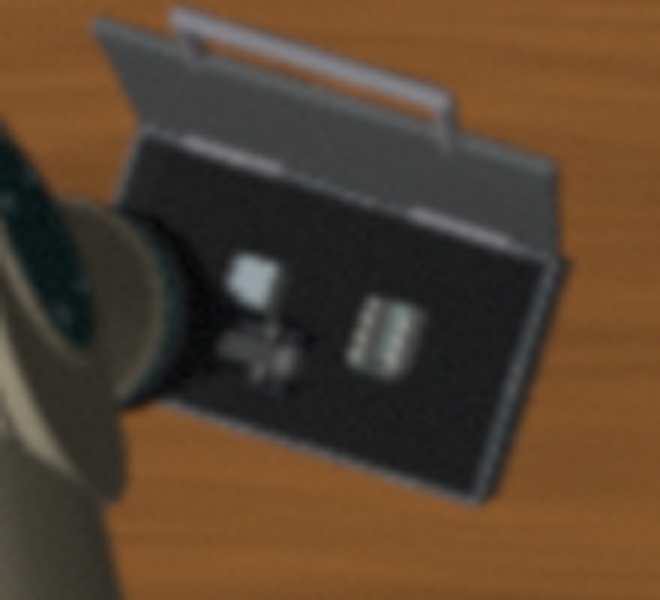

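```bash
python3 -c "
from h import *
im=cv2.imread('pics/w4.png');crop(im,200,125,250,150,3,'pics/w4c.png');crop(im,260,165,60,60,10,'pics/w4d.png')"
```

```text
(no output)
```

View pics/w4c.png

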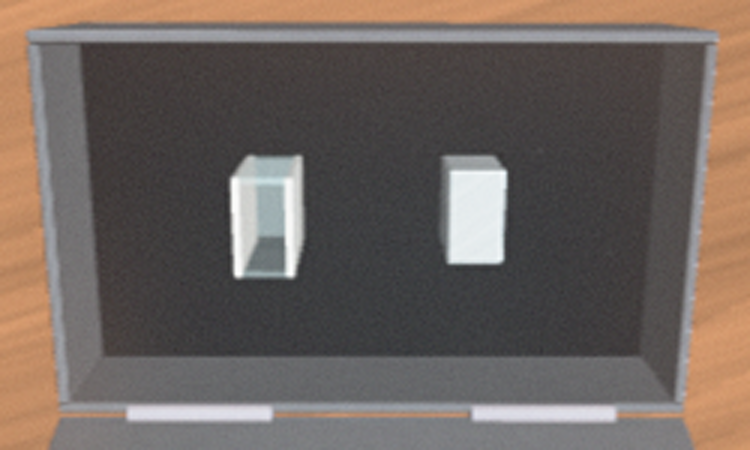

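View pics/w4d.png

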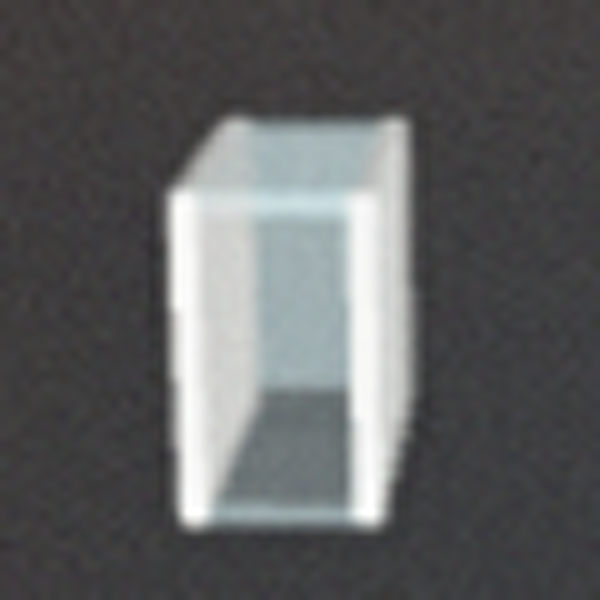

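```bash
python3 -c "
from h import *
import pickle;p=pickle.load(open('p4','rb'))
f=lambda x,y,x0,y0,k:(x0+(x+.5)/k-.5,y0+(y+.5)/k-.5)
P=np.array([atz(p,*f(x,y,260,165,10),70) for x,y in [(168,188),(378,188),(386,527),(180,527)]]);print(P.round(1),P.mean(0))
a=(P[3]-P[0]+P[2]-P[1])/2;print(np.linalg.norm(a),np.degrees(np.arctan2(a[1],a[0])),np.linalg.norm(P[1]-P[0]),np.linalg.norm(P[3]-P[2]))
Q=np.array([atz(p,*f(x,y,200,125,3),76) for x,y in [(30,32),(717,32),(685,409),(60,409)]]);print(Q.round(1),Q.mean(0))
a=(Q[1]-Q[0]+Q[2]-Q[3])/2;print(np.linalg.norm(a),np.degrees(np.arctan2(-a[0],a[1])),np.linalg.norm(Q[0]-Q[3]))
c=Q.mean(0);th=np.radians(-16.4);print(c[:2]+np.array([np.sin(th)*37,-np.cos(th)*37]))
d=np.load('pics/w4.npy')
# blank top
B=np.array([atz(p,*f(x,y,200,125,3),52) for x,y in [(447,168),(507,168),(504,263),(446,263)]]);print(B.mean(0), 'mid',(B.mean(0)+P.mean(0))/2)
"
```

```text
[[516.7 198.5  70. ]
 [522.7 218.7  70. ]
 [556.3 208.8  70. ]
 [550.3 188.4  70. ]] [536.51137618 203.58807873  70.        ]
35.060882475996365 -16.55491407728654 21.07650318853294 21.267940426185213
[[454.6 153.4  76. ]
 [516.6 362.   76. ]
 [639.3 326.5  76. ]
 [576.7 115.8  76. ]] [546.80969302 239.41984057  76.        ]
218.68272001291902 -16.542224717225473 127.77093164379956
[536.36305912 203.92522351]
[557.19724051 274.48873018  52.        ] mid [546.85430834 239.03840446  61.        ]
```

```bash
python3 -c "
from h import *
go(536.5,203.7,130,163.5);go(536.5,203.7,33,163.5)"
```

```text
clock 8.12 slide [ -1.7 -35.3 171.8] turn -0.003 | pos [547.1 237.2 301.8] yaw 163.3 F [-0.2 -0.4  0.1] w 42.5 q [-0.5   0.49  0.07  1.57 -0.05  1.09  0.87]
clock 8.12 slide [ -2.9 -35.4 268.7] turn -0.003 | pos [547.1 237.2 301.8] yaw 163.3 F [-0.2 -0.4  0.1] w 42.5 q [-0.5   0.49  0.07  1.57 -0.05  1.09  0.87]
```

Emit:
play_rows([
  [-1, -20, 40],
  [-1.5, -35, 85],
  [-1.7, -35.3, 130],
  [-1.7, -35.3, 155],
  [-1.7, -35.3, 155],
], turn=[-0.003, -0.003, -0.003, -0.003, -0.003], fingers=[0.5, 0.5, 0.5, 0.5, 0.5])

```text
clock: 8.75
eef_pos: [535.4, 203.1, 145.0]
tool_rot: [-3.14, -0.016, 2.853]
force: [-0.4, 0.2, 0.4]
width: 42.9
```

Emit:
play_rows([
  [0, 0, 0],
  [0, 0, 0],
], turn=[0, 0], fingers=[0.5, 0.5])

```text
clock: 9.0
eef_pos: [536.2, 203.5, 146.3]
tool_rot: [-3.141, -0.014, 2.852]
force: [0.5, 0.6, -0.3]
width: 43.0
```

```bash
python3 -c "
from h import *
go(536.5,203.7,130,163.5);go(536.5,203.7,33,163.5)
s=ctrl.read_state();p=vision.camera_params('wrist');print(s['tool_rot'])
im,d=vision.get_image('wrist');cv2.imwrite('pics/w5.png',im)
print(proj(p,(536.5,203.7,70)))"
```

```text
clock 9.0 slide [-0.5  0.3 16.3] turn -0.001 | pos [536.2 203.5 146.3] yaw 163.4 F [ 0.5  0.6 -0.3] w 43.0 q [-0.44  0.63  0.06  1.81 -0.06  0.71  0.93]
clock 9.0 slide [ -1.8   0.3 113.3] turn -0.001 | pos [536.2 203.5 146.3] yaw 163.4 F [ 0.5  0.6 -0.3] w 43.0 q [-0.44  0.63  0.06  1.81 -0.06  0.71  0.93]
[-3.14102567 -0.01426038  2.8524585 ]
(np.float64(321.75848099537745), np.float64(253.79945913720547))
```

View pics/w5.png

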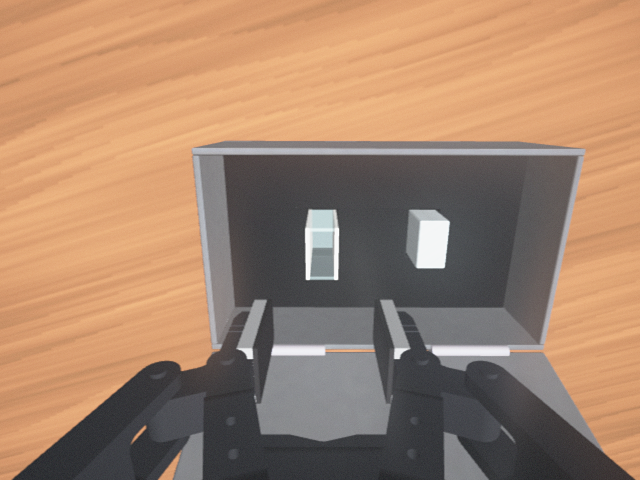

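Emit:
play_rows([
  [-0.5, 0.3, 30],
  [-1, 0.3, 60],
  [-1.5, 0.3, 90],
  [-1.8, 0.3, 113],
  [-1.8, 0.3, 113],
], turn=[-0.001, -0.001, -0.001, -0.001, -0.001], fingers=[0.5, 0.5, 0.5, 0.5, 0.5])

```text
clock: 9.68
eef_pos: [535.6, 203.4, 32.5]
tool_rot: [-3.14, -0.016, 2.853]
force: [-0.1, -0.1, 0.9]
width: 42.5
```

```bash
python3 -c "
from h import *
go(536.5,203.7,33,163.5)
s=ctrl.read_state();p=vision.camera_params('wrist');print(s['tool_rot'])
im,d=vision.get_image('wrist');cv2.imwrite('pics/w6.png',im)
print(proj(p,(536.5,203.7,70)))"
```

```text
clock 9.68 slide [-0.7  0.6 -0.5] turn -0.0 | pos [535.6 203.4  32.5] yaw 163.5 F [-0.1 -0.1  0.9] w 42.5 q [-0.43  0.81  0.04  1.86 -0.08  0.48  0.95]
[-3.13964023 -0.01607733  2.85336667]
(np.float64(320.83047188122805), np.float64(370.38785240848864))
```

View pics/w6.png

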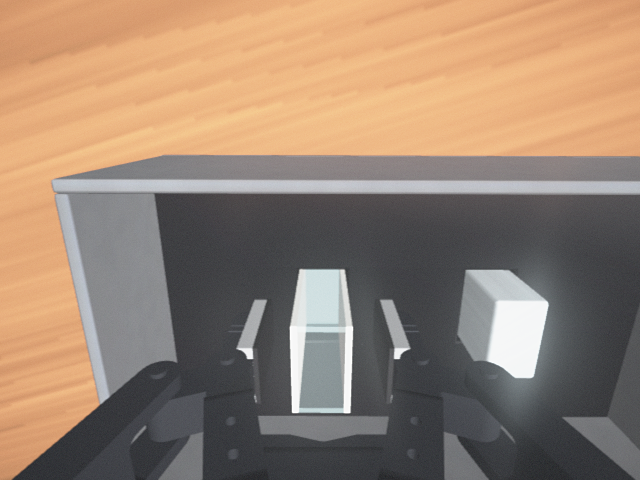

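Emit:
play_rows([
  [-0.5, 0.3, 0],
  [-0.5, 0.3, 0],
  [-0.5, 0.3, 0],
  [-0.5, 0.3, 0],
  [-0.5, 0.3, 0],
], turn=[0, 0, 0, 0, 0], fingers=[0.4, 0.3, 0.2, 0.1, 0.1])

```text
clock: 10.35
eef_pos: [537.7, 203.4, 34.7]
tool_rot: [-3.141, -0.013, 2.853]
force: [-0.0, -1.9, 6.3]
width: 18.8
```

Emit:
play_rows([
  [0, 0, 0],
  [0, 0, 0],
], turn=[0, 0], fingers=[0, 0])

```text
clock: 10.6
eef_pos: [537.7, 203.4, 34.8]
tool_rot: [-3.141, -0.013, 2.853]
force: [-0.2, -0.4, -1.0]
width: 19.3
```

```bash
python3 -c "
from h import *
go(536.5,203.7,33,163.5)
s=ctrl.read_state();p=vision.camera_params('wrist');print(s['tool_rot'])
im,d=vision.get_image('wrist');cv2.imwrite('pics/w7.png',im)"
```

```text
clock 10.6 slide [ 1.2 -0.1  1.8] turn -0.001 | pos [537.7 203.4  34.8] yaw 163.5 F [-0.2 -0.4 -1. ] w 19.3 q [-0.43  0.8   0.04  1.86 -0.08  0.49  0.95]
[-3.14139425 -0.01292941  2.85294383]
```

View pics/w7.png

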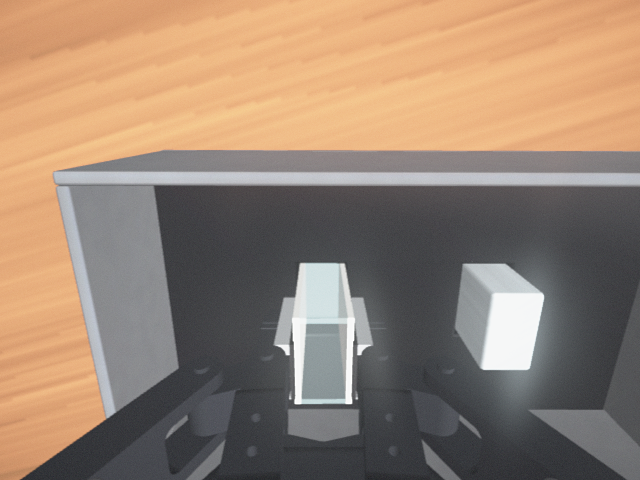

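Emit:
play_rows([
  [-0.2, 0, -15],
  [-0.5, 0, -40],
  [-1, 0, -80],
  [-1.5, 0, -120],
  [-2, 0, -160],
], turn=[0, 0, 0, 0, 0], fingers=[0, 0, 0, 0, 0])

```text
clock: 11.28
eef_pos: [541.5, 202.5, 196.9]
tool_rot: [3.141, -0.013, 2.853]
force: [0.3, 0.4, -0.3]
width: 19.1
```

Emit:
play_rows([
  [0, 0, 0],
  [0, 0, 0],
], turn=[0, 0], fingers=[0, 0])

```text
clock: 11.52
eef_pos: [541.0, 202.5, 197.2]
tool_rot: [3.141, -0.013, 2.853]
force: [-0.5, -0.2, -1.1]
width: 19.3
```

```bash
python3 -c "
from h import *
go(527.3,-235,195,75.8)
s=ctrl.read_state();p=vision.camera_params('wrist');print(s['tool_rot'])
im,d=vision.get_image('wrist');cv2.imwrite('pics/w8.png',im)"
```

```text
clock 11.53 slide [-111.2 -423.4    0.5] turn 1.53 | pos [541.  202.5 197.2] yaw 163.5 F [-0.5 -0.2 -1.1] w 19.3 q [-0.44  0.57  0.07  1.75 -0.06  0.83  0.93]
[ 3.14105307 -0.01281138  2.8533143 ]
```

View pics/w8.png

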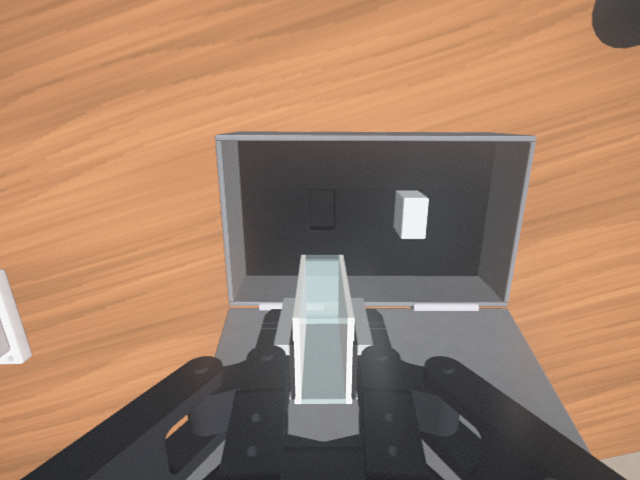

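Emit:
play_rows([
  [-8, -30, 0],
  [-20, -75, 0],
  [-34, -130, 0],
  [-47, -180, 0],
  [-58, -220, 0],
], turn=[0.1, 0.25, 0.42, 0.6, 0.76], fingers=[0, 0, 0, 0, 0])

```text
clock: 12.2
eef_pos: [531.9, -29.1, 194.8]
tool_rot: [-3.129, -0.01, 2.082]
force: [0.7, 0.4, -0.1]
width: 19.2
```

Emit:
play_rows([
  [0, 0, 0],
  [0, 0, 0],
  [0, 0, 0],
], turn=[0, 0, 0], fingers=[0, 0, 0])

```text
clock: 12.58
eef_pos: [531.7, -27.8, 194.4]
tool_rot: [-3.128, -0.011, 2.084]
force: [-0.1, 0.2, -0.3]
width: 19.2
```

```bash
python3 -c "
from h import *
go(527.3,-235,195,75.8)
print(ctrl.read_state()['tool_rot'])"
```

```text
clock 12.57 slide [-178.3 -105.7   -1.2] turn 0.762 | pos [531.7 -27.8 194.4] yaw 119.4 F [-0.1  0.2 -0.3] w 19.2 q [-0.19  0.53  0.28  1.88 -0.2   0.78  0.72]
[-3.12824016 -0.01096278  2.08449503]
```

Emit:
play_rows([
  [-24, -14, 0],
  [-65, -38, 0],
  [-110, -66, 0],
  [-150, -90, -1],
  [-178, -106, -1],
], turn=[0.1, 0.25, 0.42, 0.6, 0.762], fingers=[0, 0, 0, 0, 0])

```text
clock: 13.2
eef_pos: [526.1, -238.4, 195.1]
tool_rot: [-3.125, 0.003, 1.313]
force: [0.2, 1.1, -0.3]
width: 19.5
```

Emit:
play_rows([
  [0, 0, 0],
  [0, 0, 0],
  [0, 0, 0],
], turn=[0, 0, 0], fingers=[0, 0, 0])

```text
clock: 13.58
eef_pos: [526.4, -236.8, 194.9]
tool_rot: [-3.124, 0.002, 1.315]
force: [0.3, -0.0, -1.6]
width: 19.1
```

```bash
python3 -c "
from h import *
go(527.3,-235,195,75.8)
print(ctrl.read_state()['tool_rot'])
import pickle
for n in ('wrist','top','side'):
    p=vision.camera_params(n);im,d=vision.get_image(n);cv2.imwrite('pics/%s9.png'%n,im);pickle.dump(p,open('p9'+n,'wb'));np.save('pics/%s9.npy'%n,d)
im=cv2.imread('pics/side9.png');crop(im,240,180,110,190,3,'pics/s9c.png')
"
```

```text
clock 13.57 slide [ 1.9  0.4 -0.1] turn -0.007 | pos [ 526.4 -236.8  194.9] yaw 75.4 F [ 0.3 -0.  -1.6] w 19.1 q [ 0.06  0.62  0.49  1.76 -0.36  0.87  0.46]
[-3.12448879e+00  1.78022667e-03  1.31548370e+00]
```

View pics/wrist9.png

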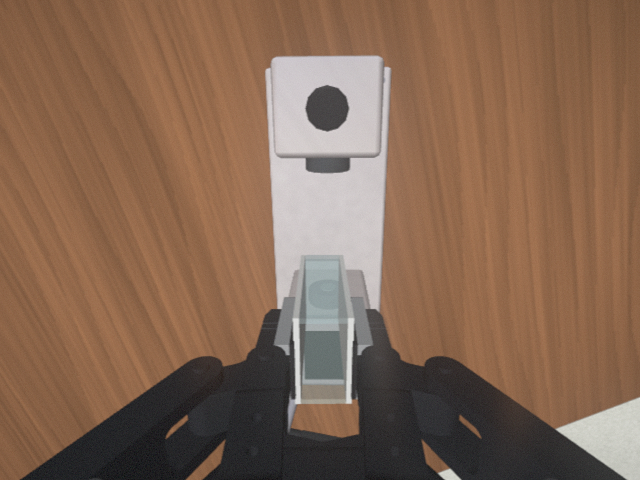

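View pics/s9c.png

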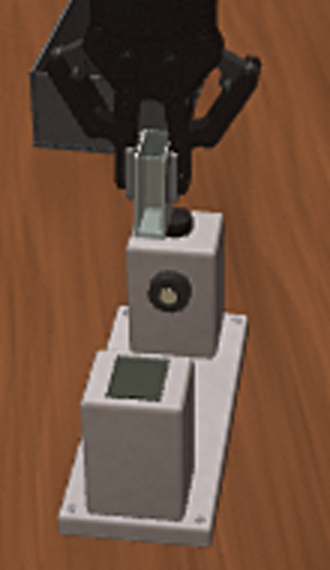

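```bash
python3 -c "
from h import *
im=cv2.imread('pics/wrist9.png');crop(im,260,45,140,140,5,'pics/w9c.png')
im=cv2.imread('pics/top9.png');crop(im,340,220,110,80,7,'pics/t9c.png')"
```

```text
(no output)
```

View pics/w9c.png

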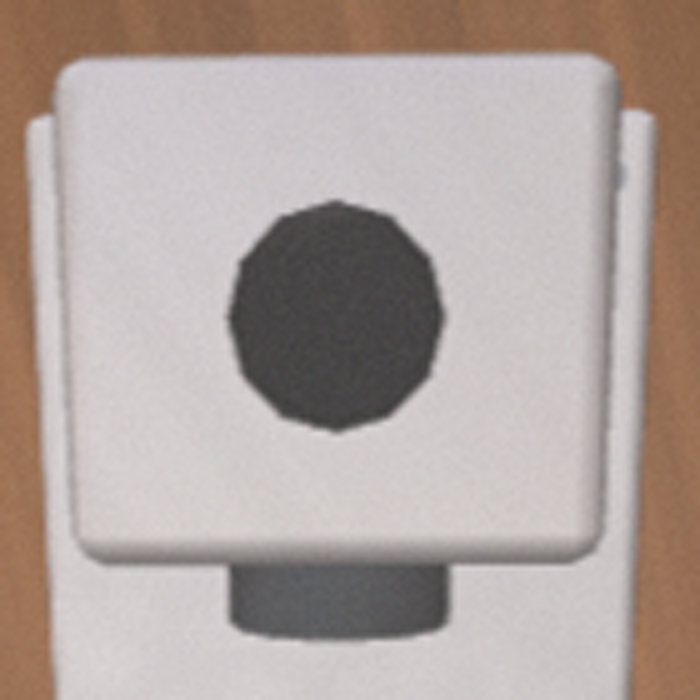

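View pics/t9c.png

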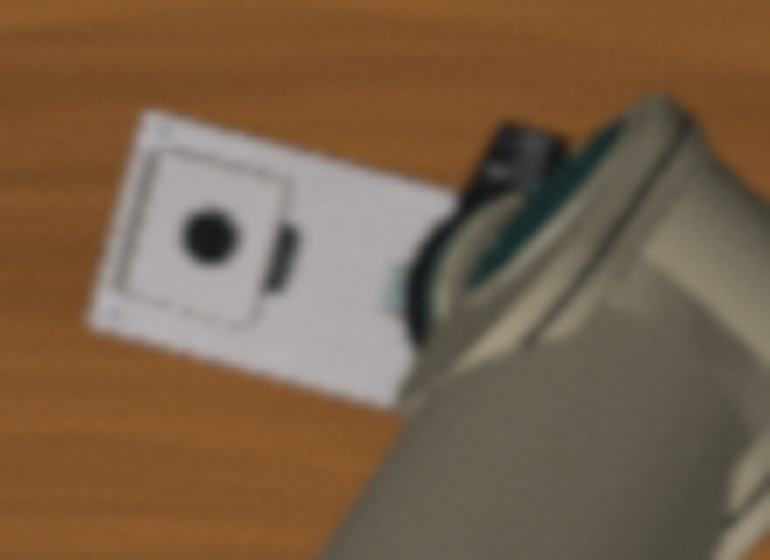

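```bash
python3 -c "
from h import *
im=cv2.imread('pics/wrist9.png');crop(im,270,240,110,180,4,'pics/w9d.png')
import pickle;p=pickle.load(open('p9wrist','rb'))
f=lambda x,y,x0=260,y0=45,k=5:(x0+(x+.5)/k-.5,y0+(y+.5)/k-.5)
H=np.array([atz(p,*f(x,y),110) for x,y in [(58,60),(615,60),(602,560),(75,560)]]);print(H.round(1),H.mean(0))
a=H[1]-H[0];print(np.linalg.norm(a),np.linalg.norm(H[2]-H[3]),np.linalg.norm(H[0]-H[3]),np.degrees(np.arctan2(a[1],a[0])),)
a=H[2]-H[3];print(np.degrees(np.arctan2(a[1],a[0])))
a=(H[0]-H[3]+H[1]-H[2]);print('y axis',np.degrees(np.arctan2(-a[0],a[1])))
print('knob',atz(p,*f(337,316),122),'face',atz(p,*f(340,640),95),atz(p,*f(339,570),95))
P=np.array([atz(p,*f(x,y),16) for x,y in [(28,118),(657,112)]]);print('plate',P)
"
```

```text
[[ 526.7 -120.1  110. ]
 [ 585.9 -135.6  110. ]
 [ 573.6 -188.   110. ]
 [ 512.7 -172.4  110. ]] [ 549.71532163 -154.03758392  110.        ]
61.21246497055317 62.80438578931848 54.072054665021014 -14.670576530144823
-14.439231228912204
y axis -14.104549726573815
knob [ 549.88311799 -153.75889265  122.        ] face [ 540.40095518 -191.62802473   95.        ] [ 542.4701022  -183.00737166   95.        ]
plate [[ 509.74928284 -111.81480937   16.        ]
 [ 605.26059167 -135.89034724   16.        ]]
```

View pics/w9d.png

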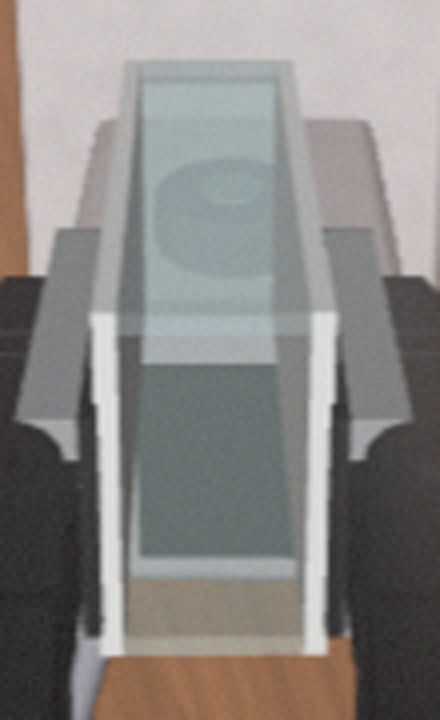

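```bash
python3 -c "
from h import *
import pickle;p=pickle.load(open('p9wrist','rb'))
f=lambda x,y,x0=270,y0=240,k=4:(x0+(x+.5)/k-.5,y0+(y+.5)/k-.5)
C=np.array([atz(p,*f(x,y),230) for x,y in [(89,313),(338,313),(328,655),(101,655)]]);print(C.round(1),C.mean(0))
print(np.linalg.norm(C[0]-C[1]),np.linalg.norm(C[2]-C[3]),np.linalg.norm(C[0]-C[3]))
a=C[0]-C[3]+C[1]-C[2];print('cell long axis',np.degrees(np.arctan2(a[1],a[0])))
B=np.array([atz(p,*f(x,y),170) for x,y in [(122,62),(294,62)]]);print(B,B.mean(0))
M=R.from_euler('xyz',[-3.1245,.0018,1.3155]).as_matrix();t=np.array([526.4,-236.8,194.9])
print(M.T@(C.mean(0)-t), (M.T@(C-t).T).T.round(1))
print((M.T@(B-t).T).T.round(1))
"
```

```text
[[ 523.2 -214.9  230. ]
 [ 542.9 -219.9  230. ]
 [ 534.2 -253.3  230. ]
 [ 514.6 -248.5  230. ]] [ 528.71155401 -234.16083837  230.        ]
20.317043809230455 20.213060507931278 34.65898920525876
cell long axis 75.60165161538558
[[ 521.10500154 -215.62916389  170.        ]
 [ 541.07223552 -220.67038136  170.        ]] [ 531.08861853 -218.14977262  170.        ]
[  3.0741791    0.96991211 -35.1272992 ] [[ 20.3  -9.3 -35. ]
 [ 20.5  11.1 -35.3]
 [-14.1  11.1 -35.3]
 [-14.4  -9.1 -34.9]]
[[ 19.2 -10.   25. ]
 [ 19.4  10.5  24.7]]
```

Emit:
play_rows([
  [0, 30, -10],
  [0, 80, -10],
], turn=[0, 0], fingers=[0, 0])

```text
clock: 13.98
eef_pos: [604.6, -257.3, 205.2]
tool_rot: [-3.126, 0.002, 1.315]
force: [0.7, -1.1, -0.1]
width: 19.3
```

Emit:
play_rows([
  [0, 0, 0],
  [0, 0, 0],
  [0, 0, 0],
], turn=[0, 0, 0], fingers=[0, 0, 0])

```text
clock: 14.35
eef_pos: [603.5, -257.0, 205.2]
tool_rot: [-3.125, 0.002, 1.315]
force: [-0.5, -0.4, -0.5]
width: 19.3
```

Emit:
play_rows([
  [0, 0, 0],
  [0, 0, 0],
  [0, 0, 0],
], turn=[0.18, 0.36, 0.54], fingers=[0, 0, 0])

```text
clock: 14.72
eef_pos: [602.7, -256.8, 205.6]
tool_rot: [-3.128, 0.01, 0.768]
force: [-0.1, -0.4, -0.3]
width: 19.2
```

Emit:
play_rows([
  [0, 0, 0],
  [0, 0, 0],
  [0, 0, 0],
], turn=[0, 0, 0], fingers=[0, 0, 0])

```text
clock: 15.1
eef_pos: [602.6, -256.8, 205.8]
tool_rot: [-3.128, 0.009, 0.769]
force: [-0.1, 0.0, -0.3]
width: 19.5
```

Emit:
play_rows([
  [0, 0, 0],
  [0, 0, 0],
  [0, 0, 0],
], turn=[-0.18, -0.36, -0.54], fingers=[0, 0, 0])

```text
clock: 15.48
eef_pos: [602.5, -256.9, 205.9]
tool_rot: [-3.125, 0.001, 1.316]
force: [0.3, 0.8, -0.3]
width: 19.4
```

Emit:
play_rows([
  [0, 0, 0],
  [0, 0, 0],
  [0, 0, 0],
], turn=[0, 0, 0], fingers=[0, 0, 0])

```text
clock: 15.85
eef_pos: [602.5, -256.9, 205.9]
tool_rot: [-3.125, 0.001, 1.315]
force: [0.4, -0.7, -0.6]
width: 19.2
```

```bash
python3 -c "
from h import *
go(527.3,-235,195,75.8)
s=ctrl.read_state();print(s['tool_rot'],R.from_euler('xyz',s['tool_rot']).as_matrix()[:,2])"
```

```text
clock 15.85 slide [  2.2 -78.1  12.2] turn -0.008 | pos [ 602.5 -256.9  205.9] yaw 75.3 F [ 0.4 -0.7 -0.6] w 19.2 q [ 0.08  0.72  0.49  1.52 -0.37  1.01  0.42]
[-3.12506287e+00  6.95935451e-04  1.31492085e+00] [-0.016167    0.00351019 -0.99986314]
```

```bash
python3 -c "
from h import *
go(527.2,-236.7,190,75.6)
s=ctrl.read_state();M=R.from_euler('xyz',s['tool_rot']).as_matrix()
print(M.T@np.array([0,0,-115.2]))"
```

```text
clock 15.85 slide [  0.5 -77.7  17.1] turn -0.005 | pos [ 602.5 -256.9  205.9] yaw 75.3 F [ 0.4 -0.7 -0.6] w 19.2 q [ 0.08  0.72  0.49  1.52 -0.37  1.01  0.42]
[8.01717575e-02 1.90414431e+00 1.15184234e+02]
```

Emit:
play_rows([
  [0, -20, 4],
  [0.3, -45, 10],
  [0.5, -68, 15],
  [0.5, -77.7, 17],
  [0.5, -77.7, 17],
], turn=[-0.005, -0.005, -0.005, -0.005, -0.005], fingers=[0, 0, 0, 0, 0])

```text
clock: 16.48
eef_pos: [527.4, -236.7, 190.3]
tool_rot: [-3.126, 0.001, 1.319]
force: [0.3, -0.7, -0.6]
width: 19.6
```

Emit:
play_rows([
  [0, 0, 0],
  [0, 0, 0],
], turn=[0, 0], fingers=[0, 0])

```text
clock: 16.73
eef_pos: [528.2, -237.0, 190.4]
tool_rot: [-3.126, 0.001, 1.32]
force: [1.0, 0.3, -0.9]
width: 19.0
```

```bash
python3 -c "
from h import *
go(527.2,-236.7,120,75.6);go(527.2,-236.7,74.8,75.6);print(ctrl.read_state()['tool_rot'])"
```

```text
clock 16.73 slide [ 0.1  0.  70.4] turn 0.0 | pos [ 528.2 -237.   190.4] yaw 75.6 F [ 1.   0.3 -0.9] w 19.0 q [ 0.07  0.63  0.49  1.76 -0.37  0.86  0.47]
clock 16.73 slide [1.000e-01 7.000e-01 1.156e+02] turn 0.0 | pos [ 528.2 -237.   190.4] yaw 75.6 F [ 1.   0.3 -0.9] w 19.0 q [ 0.07  0.63  0.49  1.76 -0.37  0.86  0.47]
[-3.12634896e+00  9.96158661e-04  1.31971266e+00]
```

Emit:
play_rows([
  [0, 0.1, 25],
  [0, 0.3, 55],
  [0, 0.5, 80],
  [0, 0.7, 100],
  [0, 0.7, 115.5],
], turn=[0, 0, 0, 0, 0], fingers=[0, 0, 0, 0, 0])

```text
clock: 17.35
eef_pos: [527.4, -236.9, 73.9]
tool_rot: [-3.126, 0.001, 1.32]
force: [-0.0, -0.7, -1.1]
width: 19.1
```

Emit:
play_rows([
  [0, 0, 0],
  [0, 0, 0],
  [0, 0, 0],
], turn=[0, 0, 0], fingers=[0, 0, 0])

```text
clock: 17.73
eef_pos: [528.1, -237.2, 74.8]
tool_rot: [-3.128, 0.001, 1.32]
force: [-0.5, -0.2, -1.0]
width: 19.4
```

```bash
python3 -c "
from h import *
go(527.2,-236.7,74.8,75.6);print(ctrl.read_state()['tool_rot'])
import pickle
for n in ('wrist','side'):
    p=vision.camera_params(n);im,d=vision.get_image(n);cv2.imwrite('pics/%s10.png'%n,im);pickle.dump(p,open('p10'+n,'wb'));np.save('pics/%s10.npy'%n,d)
im=cv2.imread('pics/side10.png');crop(im,250,230,90,140,4,'pics/s10c.png')
"
```

```text
clock 17.73 slide [ 0.3 -1.  -0. ] turn 0.0 | pos [ 528.1 -237.2   74.8] yaw 75.6 F [-0.5 -0.2 -1. ] w 19.4 q [ 0.13  0.78  0.39  1.84 -0.47  0.62  0.55]
[-3.12784951e+00  1.25516094e-03  1.31986054e+00]
```

View pics/wrist10.png

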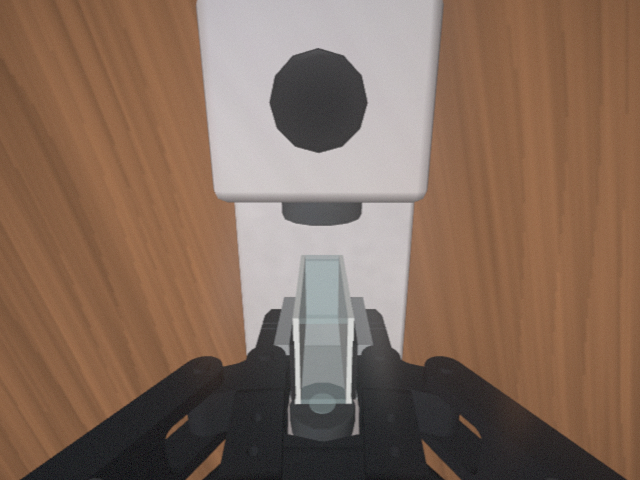

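View pics/s10c.png

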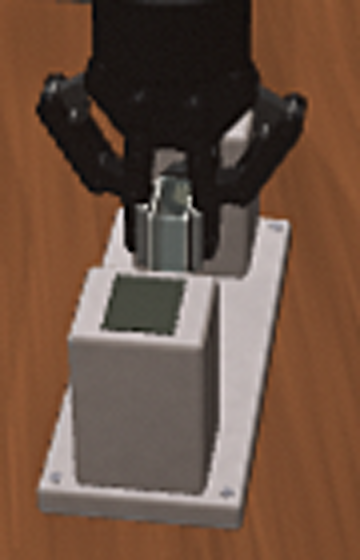

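```bash
python3 -c "
from h import *
im=cv2.imread('pics/wrist10.png');crop(im,190,0,260,235,3,'pics/w10a.png');crop(im,265,240,115,210,4,'pics/w10b.png')"
```

```text
(no output)
```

View pics/w10a.png

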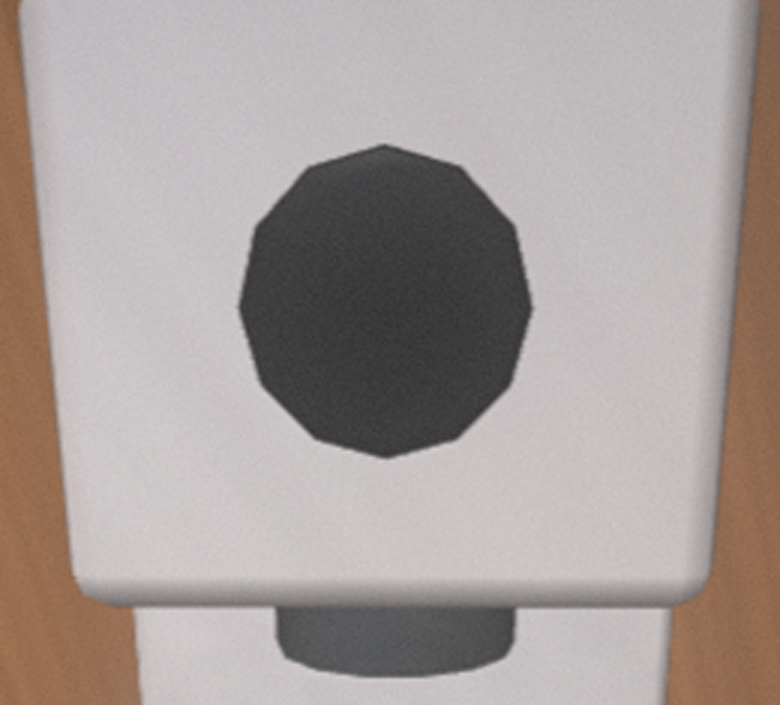

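View pics/w10b.png

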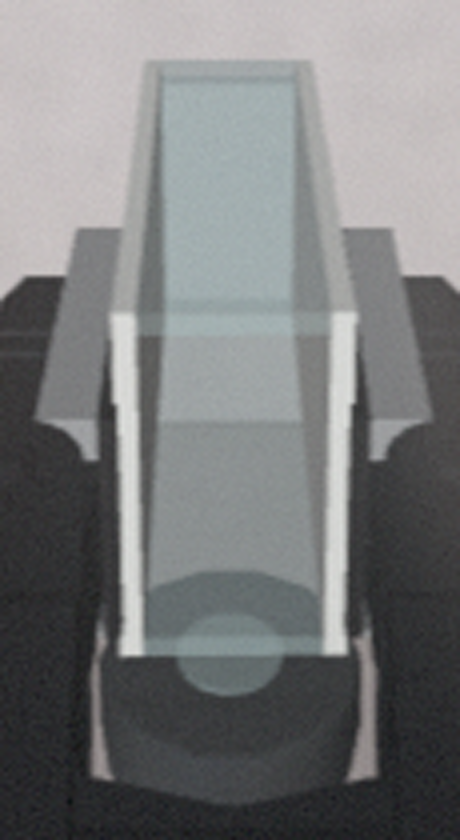

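```bash
python3 -c "
from h import *
import pickle;p=pickle.load(open('p10wrist','rb'))
f=lambda x,y,x0=265,y0=240,k=4:(x0+(x+.5)/k-.5,y0+(y+.5)/k-.5)
g=lambda x,y:f(x,y,190,0,3)
th=np.radians(-14.25);ey=np.array([-np.sin(th),np.cos(th),0]);ex=np.array([np.cos(th),np.sin(th),0])
o=np.array([528.1,-237.2,0])
def s(n,X): print(n,X.round(1),'ex',round((X-o)@ex,2),'ey',round((X-o)@ey,2))
s('rim+',atz(p,*f(233.5,313),110));s('rim-',atz(p,*f(233.5,655),110));s('bot+',atz(p,*f(229,62),50))
s('knob',atz(p,*g(385.5,302),122));s('bar+side',atz(p,*g(395,625),85));s('bar+face',atz(p,*g(395,677),95))
s('lens-',atz(p,*f(230,655),80));s('headL',atz(p,*g(75,580),108));s('headR',atz(p,*g(709,580),108))
s('plateL',atz(p,*g(136,640),16));s('plateR',atz(p,*g(668,640),16))
s('bar-bottom',atz(p,*f(232,803),95))
p2=pickle.load(open('p10side','rb'))
print(p2['position'])
"
```

```text
rim+ [ 534.5 -217.7  110. ] ex 1.44 ey 20.48
rim- [ 526.  -251.2  110. ] ex 1.42 ey -14.06
bot+ [ 532.9 -218.5   50. ] ex 0.08 ey 19.26
knob [ 549.9 -153.4  122. ] ex 0.5 ey 86.54
bar+side [ 541.2 -187.9   85. ] ex 0.52 ey 51.03
bar+face [ 540.4 -191.4   95. ] ex 0.69 ey 47.45
lens- [ 518.5 -277.4   80. ] ex 0.59 ey -41.35
headL [ 513.4 -170.3  108. ] ex -30.73 ey 61.2
headR [ 574.  -185.6  108. ] ex 31.8 ey 61.33
plateL [ 488.5 -195.1   16. ] ex -48.75 ey 31.02
plateR [ 583.8 -219.    16. ] ex 49.47 ey 31.3
bar-bottom [ 517.5 -283.1   95. ] ex 1.03 ey -47.04
[  453.15734417 -1106.0278205    761.64598093]
```

```bash
python3 -c "
from h import *
import pickle;p=pickle.load(open('p10wrist','rb'));d=np.load('pics/wrist10.npy')
for n,(u,v) in dict(head=(235,150),head2=(400,150),knob=(318,100),plate=(260,250),plate2=(390,250),bench=(120,150),bench2=(520,150),rimL=(295,390),rimR=(351,390)).items():
    q=d[v-1:v+2,u-1:u+2]; print(n,atd(p,u,v,float(np.median(q))).round(1))
s=ctrl.read_state();print(s['clock'],s['eef_pos'],s['tool_rot'],np.abs(s['qd']).max(),s['force'],s['width'])
im,_=vision.get_image('top');cv2.imwrite('pics/t11.png',im)
"
```

```text
head [ 523.9 -159.9  110.7]
head2 [ 568.6 -171.3  109.8]
knob [ 549.9 -153.4  122.8]
plate [ 495.5 -219.4   16.3]
plate2 [ 567.6 -237.3   16.5]
bench [ 4.316e+02 -1.470e+02  2.000e-01]
bench2 [ 651.1 -202.6   -0. ]
rimL [ 518.6 -241.3  112.4]
rimR [ 537.1 -246.9  111.1]
17.825 [ 527.93966443 -237.04362927   74.60574868] [-3.12752329e+00  1.16246615e-03  1.31993743e+00] 0.00508206857501162 [-0.53173581 -0.22011306 -0.38128545] 19.057006009147035
```

View pics/side10.png

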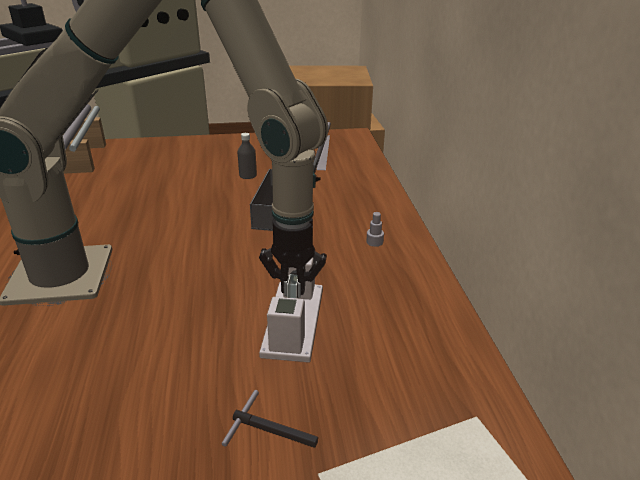

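View pics/t11.png

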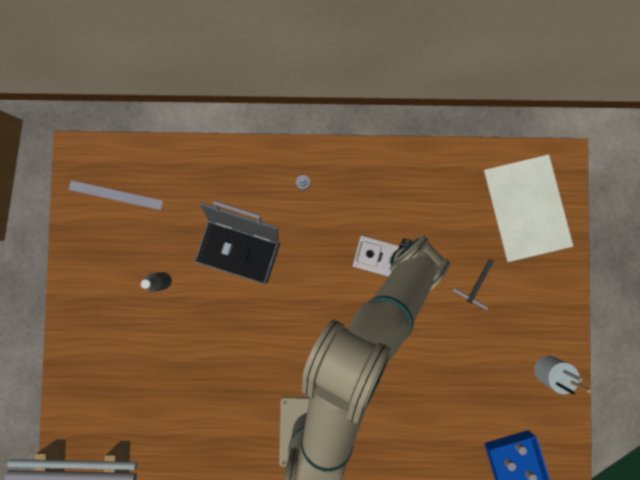

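```bash
python3 -c "
from h import *
import pickle;p=pickle.load(open('p10wrist','rb'));d=np.load('pics/wrist10.npy')
for k,(ua,ub) in dict(L=(294.5,297.5),R=(352,349)).items():
    z=[]
    for v in range(322,400,3):
        u=ua+(ub-ua)*(v-318)/85
        for du in(0,):
            z.append(atd(p,round(u),v,float(d[v,round(u)]))[2])
    print(k,np.round(z,1),np.median(z))
q=d[100:190,230:260];print(np.median([atd(p,u,v,float(d[v,u]))[2] for v in range(60,190,5) for u in list(range(225,260,5))+list(range(385,420,5))]))
"
```

```text
L [110.  110.5 110.8 110.7 110.5 110.2 110.3 110.8 110.  111.  111.  110.6
 110.1 112.1 111.6 111.7 110.9 110.2 110.  111.5 111.7 111.1 111.3 112.1
 110.6 110.6] 110.74645905260984
R [109.2 109.  109.6 110.5 109.  217.5 109.5 110.9 109.9 110.1 110.6 109.5
 109.4 110.1 108.7 110.9 110.1 110.7 110.3 110.1 110.  110.  110.  110.5
 110.1 110.6] 110.0908952888148
110.34752267638495
```

```bash
python3 -c "
from h import *
print(ctrl.finish_job())"
```

```text
the job is handed in; nothing more can be done
None
```

I opened the lid onto its stop and left it open. I then took the cell out by its two frosted sides and held it in the tester's gap. The job went in at about 18 s of the 61 s allowed, with the cell still gripped; the interface gave no verdict.

**Last checks:**
- **Position:** in the wrist view, the cell's middle was about 0.2 mm off the beam axis sideways and under 0.5 mm off the middle of the gap lengthwise. The wrist camera's depth put the cell's rim level with the head tops (110 mm), so its middle was at beam height (80 mm).
- **Stillness:** the arm was still, the outside force was under 1 N and the finger opening was steady at about 19 mm.
- **Surroundings:** the top view showed the lid open and the blank in its pocket, with the bottle, shaft and key where they had been.

**Not perfect:** the tool picked up a tilt of about 0.8° during the lid swing and the moves and turns after it. As a result the cell leans about 1.3° sideways. I could not correct this, because the moves only turn the tool about its own axis.

**Disagreement between cameras:** the top and wrist cameras differed by about 2 mm on where the tester stands. I relied on the wrist view, since it shows the cell and both lens barrels together.

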